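Pack the prep box below its rim and slide the cover shut

ROBOT

A 6-joint arm with a two-finger parallel gripper is mounted at the origin on the work surface. World frame = base frame: x ahead of the robot, y to its left, z up, the work surface at z = 0. Lengths are in m, angles in degrees, forces in N, time in s.
With the tool pointing down it reaches from about 0.4 to 0.825 m from the base axis. Payload 7 kg.
Tool frame: the origin (TCP) lies at the very end of the fingers, on their centre line; the grasp point (between the pads) lies 19 mm behind it; x points along the fingers, z is the direction in which the jaws open and shut, and the axes are right-handed (so a half turn about x gives the same grasp; the last joint's range is limited). The gripper opens to 88 mm and grips with 3 to 60 N. Pads are 19 mm wide; open, the fingers measure 130 mm over their backs; the gripper's body (78 mm by 193 mm) begins 47 mm behind the grasp point.
Start: joints at [-55.457, 20.546, 0.682, 0, -70.136, -16.507], TCP at [0.209, -0.642, 0.227] pointing down, gripper open.
Joint ranges: [-176.03, 176.03], [-82.01, 121.73], [-58.28, 71.71], [-173.87, 95.51], [-174.79, -0.11], [-173.66, 173.66]. Speed limits (degrees/s): [136.94, 136.94, 172.46, 180, 180, 180].

INTERFACE

Orientations are given as [roll, pitch, yaw] about the fixed x, y, z axes, in that order (R = Rz(yaw) Ry(pitch) Rx(roll)).
In Python, from plant import * gives the robot as it stands.
- The arm moves only by the tool arm_command, never from a script. Its argument "commands" is one flat list of numbers, 5 for each row, row after row: the shift along the tool's x, y, z in mm, then the turn about the tool's x in degrees, then the opening in per cent of the stroke, from 0 (shut) to 100 (fully open). A call has 1 to 5 rows; each row shifts and turns the pose as measured when the row begins, along the tool's axes as they then stand; what a row does not reach is not made up. A row lasts 1/8 s, in which the tool goes at most 62.5 mm and 10.7 degrees, less where a joint would pass 70% of its speed; a pose out of reach is approached as far as the arm can. A call is refused whole if a number of a shift passes 62.5 or a number of a turn 10.7, either way. A call with a gripper value outside its range is refused whole. The fingers move at their own pace and stop on an object; the grip force is fixed at half the most. Time passes only in rows, so rows that do not move let the fingers close. It gives the time, the measured TCP pose, the force and the opening at its end, in the units of the state.
- get_obs(): the state, without advancing time (a new reading comes with each control period).
- snapshot(name): name is "side" or "top" or "wrist"; returns a dict with "frame" (480x640x3 uint8, blue, green, red), "fov_y" (degrees; the focal length in pixels is half the picture's height over the tangent of half this angle, whatever the lens; pixels are square), "cx", "cy" (the principal point, pixels), "world_to_cam" (4x4, takes a point from world to camera coordinates). Camera axes: x right, y up, looking along -z (the intrinsics and any distortion apply to the point x, -y, -z); pixel columns grow to the right and rows downward; lengths in m; the calibration is good to about 2 mm. A picture is of the moment at which its call begins. There is no depth.
- close_job(): hands the job in, once; it reports no verdict.
The state is a dict: "clock": time; "joint_pos": joint angles; "qvel": joint speeds; "tau": joint torques, N m; "tool_pos": TCP position; "orientation": TCP orientation; "force": force on the tool from outside, world axes, zero at the start; "moment": the same for the moment, N m; "opening": finger opening in m.
Only numpy, scipy, OpenCV 4.12 (cv2) and the standard library are available. Lean on these libraries where they do the work, as an engineer would, in place of code of your own. Each camera call takes 0.05 s, during which the arm holds its last target. There are 200 camera calls.

TASK

In the steel prep box the white cool block stands on edge and sticks up above the rim, and the two lidded tubs are spread out so it has no room to lie down. Push the tubs together against the other end, tip the block over so that it lies flat on the box floor beside the upright tubs, and then slide the steel cover fully shut over all three: sweeping across, it shows that nothing stands above the rim. Leave the things around the box where they are.

Things in the scene. Friction and masses are not known exactly. Their poses are not given: they have to be found in the camera images.
- box_floor (a point): centre of the inner floor of the tub compartment of the prep box (steel, fixed to the table, 12 mm above the table). Compartment: 122 mm along its x, 244 mm along its y, rim 55 mm above this floor, walls 6 mm thick. Its +x points away from the robot (give or take 0.3 rad), y along the row of things, z up. Behind the compartment (+x) a closed housing of the same height, 165 mm deep, carries the open cover
- cover (a joint): the sliding steel cover: 0 = fully shut (stop), grows as it slides back along the box's +x, 0.130 to 0.155 at the start (compartment clear), stop at 0.155. About 3 N moves it and it stays where it is left. Its plate is 134 x 270 x 5 mm, underside 3 mm above the rim, top 8 mm above the rim (63 mm above the inner floor)
- cover_grip (a point): centre of the cover's black upright grip strip, near its front edge: 12 mm thick along the box's x, 150 mm long along y, 26 mm high, from the cover's top up. Push it or pinch it; moves with the cover (at x = -56 mm from the box floor's centre when shut)
- block_mid (a point): centre of the cool block, a white rigid slab 110 x 40 x 115 mm (x, y, z of its own axes) with grey ribs on both broad faces, about 0.4 kg. It starts standing on edge (z up, broad faces towards the box's +-y), within a few mm of either end of the compartment. Lying flat, its own y is vertical, either face up, and it needs 115 mm of the row and about 122 mm while it turns
- block: the same cool block; origin under its centre as it stands at the start
- wide_tub_mid (a point): centre of the wider grey tub with a white lid, 110 x 70 x 50 mm high (x, y, z), about 0.3 kg, in the middle of the row, lid up; about 40 mm is free on either side of it at the start
- wide_tub: the same tub; origin under its centre
- narrow_tub_mid (a point): centre of the narrow grey tub with a white lid, 110 x 44 x 50 mm high (x, y, z), about 0.2 kg, at the end of the row opposite the block, lid up. With both tubs against its end, 130 mm of the row is free for the block
- narrow_tub: the same tub; origin under its centre
- shaker: a small glass jar with a steel cap, 48 mm across, 85 mm high, origin under its centre, to the left of the prep box
- mug: a white mug, 76 mm across, 85 mm high, origin under its centre, to the right of the prep box
- spatula: a spatula, 260 mm long, lying in front of the prep box; origin under its centre
- spare_tub: a third grey tub with a white lid, 110 x 70 x 50 mm, on the table to the left of the prep box: not part of the job; origin under its centre
Not all that is in view belongs to the job. Leave any blue look-alike of the wide_tub alone.

How it is judged:
By the outcome, as a careful person would: the job done as asked, in the order asked, and still so for the second after the job is handed in, with the robot touching nothing.
It also fails if it takes over 64 s, if anything falls off the work surface, if the arm or the gripper's body presses on something with over 40 N, if the wrist force passes 120 N, or if a joint passes its speed limit or range.

## Working session

There is one attempt and no reset: what is moved stays moved. The work goes in short steps, Python scripts to look and compute and a tool call to move; the robot and the scene stay as the last step left them, time stands still between calls to the robot, and variables do not carry over. Pictures are saved under pics/ and viewed, about 8 in all and at most 12, crops included, and the job is handed in when it is done.

Besides the shell and the picture viewer there is one more tool, called as a command line: name --argument value ..., lists and objects as JSON in quotes. arm_command: Moves the arm, as the interface text tells. Its arguments: {"type":"object","properties":{"commands":{"type":"array"}},"required":["commands"]}

```bash
mkdir -p pics; ls
cat > h.py <<'E'
import numpy as np, cv2, json
from plant import *
def snap(n,f=None):
    s=snapshot(n)
    if f: cv2.imwrite('pics/'+f,s['frame'])
    return s
def ray(s,u,v,z):
    f=240/np.tan(np.radians(s['fov_y'])/2)
    d=np.array([(u-s['cx'])/f,-(v-s['cy'])/f,-1.])
    M=np.array(s['world_to_cam']);R=M[:3,:3];c=-R.T@M[:3,3];w=R.T@d
    return c+w*(z-c[2])/w[2]
def proj(s,p):
    f=240/np.tan(np.radians(s['fov_y'])/2)
    M=np.array(s['world_to_cam']);q=M[:3,:3]@np.array(p)+M[:3,3]
    return np.array([s['cx']+f*q[0]/-q[2],s['cy']+f*q[1]/q[2]])
E
python3 - <<'E'
from h import *
a=snap('top','top0.png');b=snap('side','side0.png')
for s in(a,b):print({k:v for k,v in s.items() if k!='frame'})
cv2.imwrite('pics/both0.png',cv2.resize(np.hstack([a['frame'],b['frame']]),(800,300)))
print(get_obs())
E
```

```text
pics
{'fov_y': 45.81880755005288, 'cx': 322.1298246717462, 'cy': 232.61923486715415, 'world_to_cam': array([[ 0.02035119, -0.99959284,  0.0199996 ,  0.03078946],
       [ 0.99627181,  0.02195282,  0.08342998, -0.54679727],
       [-0.08383506,  0.01822714,  0.99631293, -1.01528604],
       [ 0.        ,  0.        ,  0.        ,  1.        ]])}
{'fov_y': 46.00329810999532, 'cx': 319.12020620238644, 'cy': 237.36731537085112, 'world_to_cam': array([[-0.67503446, -0.73757821,  0.01751738,  0.4230115 ],
       [ 0.55923945, -0.49604292,  0.66422335, -0.32653495],
       [-0.4812273 ,  0.45817006,  0.7473289 , -0.92758146],
       [ 0.        ,  0.        ,  0.        ,  1.        ]])}
{'clock': 0.1, 'joint_pos': array([-5.54578277e+01,  2.05863638e+01,  6.38410026e-01, -1.76902854e-02,
       -7.01355344e+01, -1.65063784e+01]), 'qvel': array([ 0.0508749 , -0.07239715,  0.12544515,  0.02598284,  0.0018584 ,
        0.03074222]), 'tau': array([-9.51499460e-04, -5.84161341e+01,  2.93752170e+01,  7.01552957e+00,
        1.01619391e-02, -6.67750646e-05]), 'tool_pos': array([ 0.20881746, -0.64142314,  0.22572278]), 'orientation': array([  5.24190797,  89.91487102, 113.27167859]), 'force': array([-0.57756347, -0.50443637,  0.06576572]), 'moment': array([0.01395778, 0.02680223, 0.02159342]), 'opening': 0.08783062334685034}
```

View pics/top0.png

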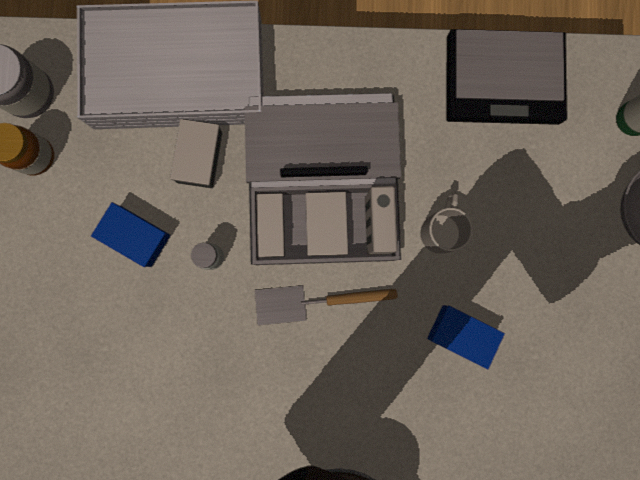

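View pics/side0.png

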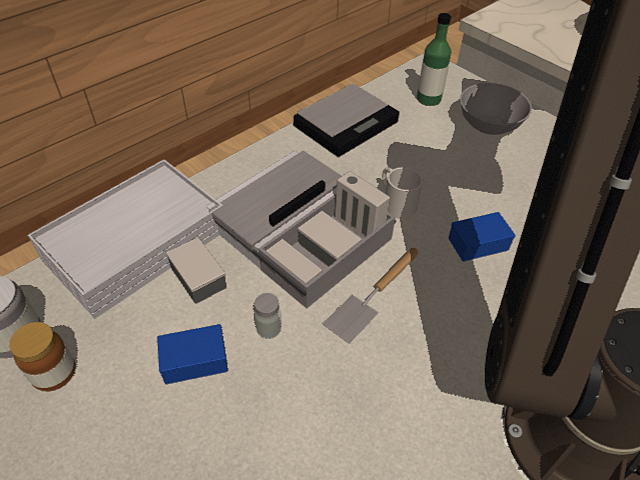

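The top view shows the box, with its front wall around (251,264)-(401,259). The narrow tub lid is at (270,225), the wide one at (327,223), and the block top at (383,220), which is the right-hand end (-y). The cover grip runs (282,172)-(368,169). Other look-alikes are the spare tub (197,152) and the two blue blocks (130,235) and (466,337). The tubs for the job are the grey/white ones inside the box. I'll confirm that in an enlarged crop.

Run:
```python
from h import *
s=snap('top');im=s['frame']
c=im[85:275,235:480];cv2.imwrite('pics/crop0.png',cv2.resize(c,None,fx=3.2,fy=3.1,interpolation=cv2.INTER_CUBIC))
hsv=cv2.cvtColor(im,cv2.COLOR_BGR2HSV)
print(im[225,270],im[225,327],im[225,383],im[225,298],im[225,358],im[140,320])
m=((im.min(2)>125)).astype(np.uint8);m[:180]=0;m[262:]=0;m[:,:250]=0;m[:,402:]=0
m=cv2.morphologyEx(m,cv2.MORPH_OPEN,np.ones((5,5)))
for k in cv2.findContours(m,0,2)[0]:
    if cv2.contourArea(k)<300: continue
    r=cv2.minAreaRect(k);z=.127 if r[0][0]>365 else .062
    print(r);print(np.round([ray(s,*p,z)[:2] for p in cv2.boxPoints(r)],4).tolist())
m=((im.max(2)<40)).astype(np.uint8);m[:155]=0;m[180:]=0;m[:,:270]=0;m[:,380:]=0
for k in cv2.findContours(m,0,2)[0]:
    if cv2.contourArea(k)<200: continue
    r=cv2.minAreaRect(k);print('grip',r,np.round([ray(s,*p,.1)[:2] for p in cv2.boxPoints(r)],4).tolist())
for p in[(251,264),(401,259),(398,179),(249,184)]:print(ray(s,*p,.067))
```

```text
[116 128 142] [116 128 142] [118 128 143] [ 90  94 104] [ 93  95 106] [ 87  92 100]
grip ((323.5645751953125, 170.89015197753906), (9.483023643493652, 87.10333251953125), 88.45184326171875) [[0.6496, 0.118], [0.6573, -0.0305], [0.6409, -0.0312], [0.6332, 0.1172]]
[0.48488706 0.16558283 0.067     ]
[ 0.49907852 -0.09553802  0.067     ]
[ 0.64032725 -0.08898586  0.067     ]
[0.62515384 0.17340954 0.067     ]
```

View pics/crop0.png

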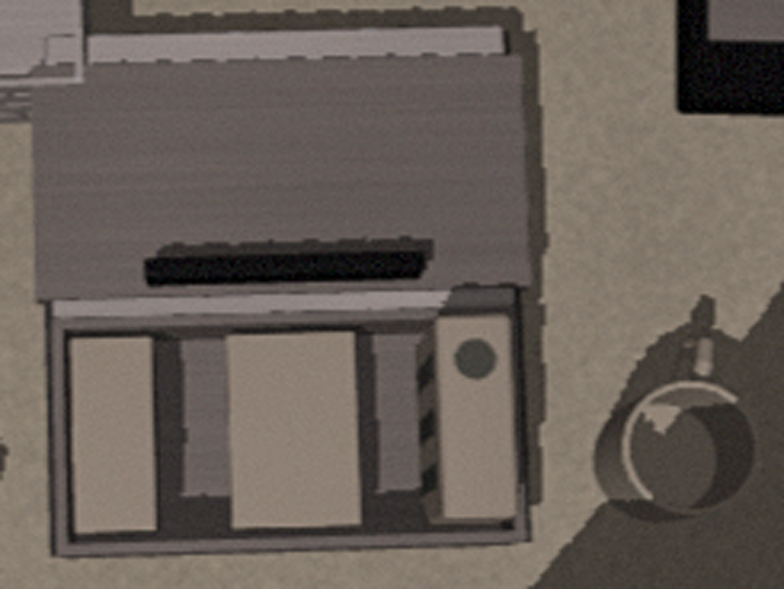

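The crop confirms the layout: narrow tub at the left end, grey/white wide tub in the middle, block standing at the right end (ribs visible, grey dot on top), and an open cover with a black grip. Next I'll measure everything in box axes.

```bash
cat >> h.py <<'E'
def tool():
    o=get_obs();r=o['orientation'];return o['tool_pos'],(r[2]-r[0]+180)%360-180
E
python3 - <<'E'
from h import *
s=snap('top');im=s['frame'].astype(int)
yaw=np.radians(3);X=np.array([np.cos(yaw),np.sin(yaw)]);Y=np.array([-X[1],X[0]])
# walls from crop (crop px ->full px)
g=lambda x,y:(235+(x+.5)/3.2-.5,85+(y+.5)/3.1-.5)
for n,p,z in [('outer FL',(55,556),.067),('outer FR',(530,541),.067),('innerL',(63,430),.067),('outerR',(527,430),.067),
 ('narL',(73,430),.062),('narR',(154,430),.062),('wideL',(230,430),.062),('wideR',(360,430),.062),('blkL',(440,430),.127),('blkR',(515,430),.127),
 ('blkF',(475,522),.127),('blkB',(475,316),.127),('wideF',(295,527),.062),('wideB',(295,333),.062),('gripFL',(147,285),.075),('gripFR',(425,277),.075),('outerL',(51,430),.067),('mug',(688,440),.085)]:
    w=ray(s,*g(*p),z)[:2];print(n,np.round(w,4),'box axes',np.round([w@X,w@Y],4))
w=[ray(s,*g(*p),.067)[:2] for p in((55,556),(530,541))];d=w[0]-w[1];print('yaw',np.degrees(np.arctan2(-d[0],d[1])),np.hypot(*d))
w=[ray(s,*g(*p),.075)[:2] for p in((147,285),(425,277))];d=w[0]-w[1];print('yaw',np.degrees(np.arctan2(-d[0],d[1])),np.hypot(*d))
print(tool())
E
```

```text
outer FL [0.4849 0.1641] box axes [0.4928 0.1385]
outer FR [ 0.4987 -0.0943] box axes [ 0.4931 -0.1203]
innerL [0.5559 0.1619] box axes [0.5636 0.1326]
outerR [ 0.5616 -0.0921] box axes [ 0.556  -0.1213]
narL [0.5565 0.157 ] box axes [0.5639 0.1276]
narR [0.5575 0.1126] box axes [0.5626 0.0833]
wideL [0.5584 0.0709] box axes [0.5614 0.0415]
wideR [ 0.56   -0.0007] box axes [ 0.5592 -0.03  ]
blkL [ 0.5543 -0.0378] box axes [ 0.5516 -0.0668]
blkR [ 0.5552 -0.0766] box axes [ 0.5504 -0.1055]
blkF [ 0.5058 -0.0565] box axes [ 0.5021 -0.0829]
blkB [ 0.616  -0.0552] box axes [ 0.6123 -0.0874]
wideF [0.5041 0.034 ] box axes [0.5052 0.0076]
wideB [0.6148 0.0362] box axes [0.6159 0.004 ]
gripFL [0.6382 0.1179] box axes [0.6435 0.0843]
gripFR [ 0.6464 -0.034 ] box axes [ 0.6437 -0.0678]
outerL [0.5557 0.1685] box axes [0.5638 0.1392]
mug [ 0.556  -0.1764] box axes [ 0.5461 -0.2053]
yaw 3.068580296758738 0.2587731317209064
yaw 3.1010434059904672 0.152132641678434
(array([ 0.20888733, -0.6415883 ,  0.22599242]), np.float64(108.03155712189675))
```

arm_command --commands '[0,0,0,10.5,0,0,0,0,10.5,0,0,0,0,10.5,0,0,0,0,10.5,0,0,0,0,10.5,0]'

```text
clock: 0.82
tool_pos: [0.2086, -0.6409, 0.2245]
orientation: [59.7, 89.8, 114.0]
force: [-0.5, -0.6, 0.7]
opening: 0.0434
```

arm_command --commands '[0,0,0,10.5,0,0,0,0,10.5,0,0,0,0,10.5,0,0,0,0,10.5,0,0,0,0,10.5,0]'

```text
clock: 1.45
tool_pos: [0.2084, -0.6401, 0.223]
orientation: [112.3, 89.6, 112.9]
force: [-0.8, 0.0, 0.6]
opening: 0.001
```

arm_command --commands '[0,50,29,-2.4,0,0,50,30,0,0,0,50,30,0,0,0,50,30,0,0,0,50,30,0,0]'

```text
clock: 2.08
tool_pos: [0.3485, -0.38, 0.2216]
orientation: [117.1, 89.5, 119.6]
force: [1.2, -0.1, -0.7]
opening: 0.0003
```

arm_command --commands '[0,50,30,0,0,0,50,30,0,0,0,50,30,0,0,0,50,30,0,0,0,50,30,0,0]'

```text
clock: 2.7
tool_pos: [0.4887, -0.1525, 0.2231]
orientation: [83.9, 85.8, 89.8]
force: [0.4, -0.3, 0.6]
opening: 0.0002
```

```bash
cat >> h.py <<'E'
def B(p):
    a=np.radians(3.05);return np.array([p[0]*np.cos(a)+p[1]*np.sin(a)-.560,-p[0]*np.sin(a)+p[1]*np.cos(a)-.009,p[2]-.012])*1000
def st():
    p,f=tool();o=get_obs();print('box mm',np.round(B(p),1),'jaw',round(f,2),'orient',np.round(o['orientation'],2),'F',np.round(o['force'],1),'t',o['clock'],'open',o['opening'])
E
python3 -c "
from h import *
st()"
```

```text
box mm [ -80.1 -187.3  211.1] jaw 5.91 orient [83.92 85.82 89.83] F [ 0.4 -0.3  0.6] t 2.7 open 0.00015145633794266892
```

arm_command --commands '[0,0,0,0,0,0,0,0,0,0]'

```text
clock: 2.95
tool_pos: [0.4898, -0.1509, 0.2227]
orientation: [84.4, 85.8, 90.5]
force: [0.2, 0.1, 0.1]
opening: 0.0002
```

```bash
python3 -c "
from h import *
st()
p=np.radians(get_obs()['orientation']);from scipy.spatial.transform import Rotation as R
print(R.from_euler('xyz',p).as_matrix().round(4))"
```

```text
box mm [ -78.9 -185.7  210.7] jaw 6.07 orient [84.41 85.8  90.48] F [0.2 0.1 0.1] t 2.95 open 0.0002057265650381103
[[-6.000e-04 -1.058e-01  9.944e-01]
 [ 7.330e-02  9.917e-01  1.055e-01]
 [-9.973e-01  7.290e-02  7.100e-03]]
```

arm_command --commands '[0,30,12,-3,0,0,30,12,0,0,0,30,12,0,0,0,30,12,0,0,0,30,12,0,0]'

```text
clock: 3.58
tool_pos: [0.5289, -0.0405, 0.2308]
orientation: [80.3, 81.1, 93.3]
force: [-0.0, 0.4, -0.1]
opening: 0.0004
```

```bash
cat >> h.py <<'E'
from scipy.spatial.transform import Rotation
def tilt():
    R=Rotation.from_euler('xyz',np.radians(get_obs()['orientation'])).as_matrix();a=np.radians(3.05)
    c,s=np.cos(a),np.sin(a);Q=np.array([[c,s,0],[-s,c,0],[0,0,1]])@R
    print('tool axes (cols) in box axes\n',Q.round(3))
E
python3 -c "
from h import *
st();tilt()"
```

```text
box mm [-34.  -77.5 218.8] jaw 13.02 orient [80.3  81.13 93.32] F [-0.   0.4 -0.1] t 3.575 open 0.00035668536500024393
tool axes (cols) in box axes
 [[-0.001 -0.173  0.985]
 [ 0.154  0.973  0.171]
 [-0.988  0.152  0.026]]
```

arm_command --commands '[0,-30,0,0,0,0,-30,0,0,0]'

```text
clock: 3.82
tool_pos: [0.5444, -0.0953, 0.2224]
orientation: [79.5, 81.0, 92.8]
force: [0.4, -0.8, 0.2]
opening: 0.0002
```

```bash
python3 -c "
from h import *
st();tilt();print(get_obs()['joint_pos'])"
```

```text
box mm [ -21.4 -133.2  210.4] jaw 13.35 orient [79.48 81.01 92.84] F [ 0.4 -0.8  0.2] t 3.825 open 0.0001799186693094962
tool axes (cols) in box axes
 [[ 0.001 -0.179  0.984]
 [ 0.156  0.972  0.177]
 [-0.988  0.154  0.029]]
[   3.67494234   10.91547845   -9.77078167   -9.60624245  -69.44823199
 -166.93508719]
```

arm_command --commands '[0,10,0,0,0,0,10,0,0,0,0,10,0,0,0,0,10,0,0,0,0,10,0,0,0]'

```text
clock: 4.45
tool_pos: [0.5329, -0.0434, 0.2303]
orientation: [79.7, 80.9, 93.1]
force: [0.1, -1.0, 0.0]
opening: 0.0005
```

```bash
python3 -c "
from h import *
st();tilt();print(get_obs()['joint_pos'])"
```

```text
box mm [-30.1 -80.7 218.3] jaw 13.35 orient [79.74 80.93 93.08] F [ 0.1 -1.   0. ] t 4.45 open 0.00046712956953115606
tool axes (cols) in box axes
 [[-0.    -0.179  0.984]
 [ 0.158  0.972  0.177]
 [-0.987  0.155  0.028]]
[   9.39094636    8.43100363  -11.77485837   -9.66302304  -69.0636047
 -172.63983465]
```

Joint 6 hit its limit (-173.66°), and that is what tilted the tool. I'll turn it half round to jaw 183°, where joint 6 is near 0.

arm_command --commands '[0,0,0,-10.6,0,0,0,0,-10.6,0,0,0,0,-10.6,0,0,0,0,-10.6,0,0,0,0,-10.6,0]'

```text
clock: 5.08
tool_pos: [0.5321, -0.039, 0.2322]
orientation: [25.0, 80.9, 92.3]
force: [-0.5, 0.4, -1.0]
opening: 0.0002
```

arm_command --commands '[0,0,0,-10.6,0,0,0,0,-10.6,0,0,0,0,-10.6,0,0,0,0,-10.6,0,0,0,0,-10.6,0]'

```text
clock: 5.7
tool_pos: [0.5314, -0.0357, 0.2335]
orientation: [-29.2, 80.9, 91.8]
force: [-0.2, 0.9, -0.7]
opening: 0.0002
```

arm_command --commands '[0,0,0,-10.6,0,0,0,0,-10.6,0,0,0,0,-10.6,0,0,0,0,-10.6,0,0,0,0,-10.6,0]'

```text
clock: 6.32
tool_pos: [0.5306, -0.0324, 0.2349]
orientation: [-83.4, 80.8, 91.3]
force: [0.3, 0.8, 0.0]
opening: 0.0006
```

```bash
cat >> h.py <<'E'
def go(x,y,z):
    "tool-frame shift (mm) to box-frame target (mm)"
    R=Rotation.from_euler('xyz',np.radians(get_obs()['orientation'])).as_matrix();a=np.radians(3.05)
    c,s=np.cos(a),np.sin(a);Q=np.array([[c,s,0],[-s,c,0],[0,0,1]])@R
    print('to',(x,y,z),'tool shift',(Q.T@(np.array([x,y,z])-B(tool()[0]))).round(1))
E
python3 -c "
from h import *
st();tilt();print(get_obs()['joint_pos']);go(0,0,120);go(0,0,70)"
```

```text
box mm [-31.9 -69.6 222.9] jaw 174.71 orient [-83.44  80.83  91.27] F [0.3 0.8 0. ] t 6.325 open 0.0005980418024329806
tool axes (cols) in box axes
 [[ 0.005 -0.145 -0.989]
 [ 0.159 -0.977  0.144]
 [-0.987 -0.158  0.018]]
[ 10.61514496   7.66353126 -12.06082118  -9.69747142 -69.05091221
 -12.52581056]
to (0, 0, 120) tool shift [112.9 -56.3 -23.5]
to (0, 0, 70) tool shift [162.2 -48.4 -24.4]
```

arm_command --commands '[0,0,0,-8.3,0,0,-30,-12,0,0,30,-26,-12,0,0,45,0,0,0,0,45,0,0,0,0]'

```text
clock: 6.95
tool_pos: [0.554, 0.0489, 0.1289]
orientation: [-96.4, 80.7, 87.3]
force: [0.3, 0.4, -0.5]
opening: 0.0001
```

```bash
python3 -c "
from h import *
st();tilt();go(0,0,70);go(0,0,52)"
```

```text
box mm [ -4.2  10.4 116.9] jaw -176.38 orient [-96.35  80.67  87.27] F [ 0.3  0.4 -0.5] t 6.95 open 6.940214385261345e-05
tool axes (cols) in box axes
 [[ 0.016  0.011 -1.   ]
 [ 0.161 -0.987 -0.009]
 [-0.987 -0.161 -0.018]]
to (0, 0, 70) tool shift [44.7 17.9 -3.2]
to (0, 0, 52) tool shift [62.5 20.8 -2.9]
```

arm_command --commands '[30,12,-3,0,0,28,8,0,0,0,3,0,0,0,0]'

```text
clock: 7.32
tool_pos: [0.5575, 0.041, 0.0631]
orientation: [-95.7, 80.8, 88.1]
force: [-5.1, -7.6, 17.8]
opening: 0.0005
```

```bash
python3 -c "
from h import *
st();go(0,0,50)"
```

```text
box mm [-1.1  2.3 51.1] jaw -176.16 orient [-95.73  80.77  88.11] F [-5.1 -7.6 17.8] t 7.325 open 0.000486316383448065
to (0, 0, 50) tool shift [ 0.7  2.4 -1.1]
```

arm_command --commands '[3.6,-9.5,0,0,0,3.6,-9.5,0,0,0]'

```text
clock: 7.58
tool_pos: [0.5591, 0.0589, 0.0632]
orientation: [-97.9, 81.0, 86.1]
force: [-1.2, -8.8, 12.3]
opening: 0.0006
```

Run:
```python
from h import *
st();s=snap('top','t1.png');im=s['frame'];cv2.imwrite('pics/c1.png',cv2.resize(im[85:275,235:480],None,fx=3.2,fy=3.1,interpolation=cv2.INTER_CUBIC))
```

```text
box mm [ 1.4 20.1 51.2] jaw -175.99 orient [-97.91  80.98  86.1 ] F [-1.2 -8.8 12.3] t 7.575 open 0.000630685105693085
```

View pics/c1.png

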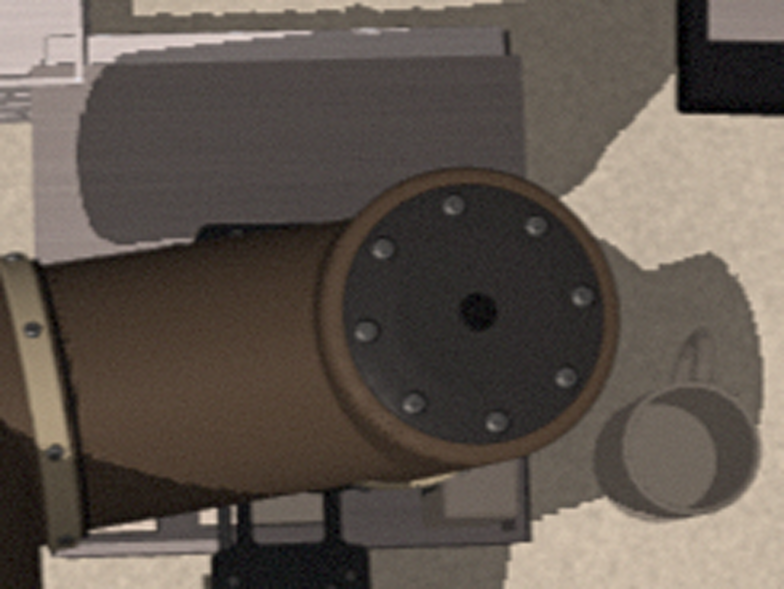

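The arm hides most of the top view. The lid's left edge shows at about (200,520), where it was at 230 before, so the tub seems to follow. I'll keep dragging.

arm_command --commands '[3.6,-9.5,0,0,0,3.6,-9.5,0,0,0,3.6,-9.5,0,0,0]'

```text
clock: 8.0
tool_pos: [0.5606, 0.0886, 0.0633]
orientation: [-101.4, 81.1, 82.9]
force: [-2.3, -11.6, 18.0]
opening: 0.0
```

Run:
```python
from h import *
st();tilt()
s=snap('side','s2.png');im=s['frame'];cv2.imwrite('pics/c2.png',cv2.resize(im[160:320,230:430],None,fx=3.6,fy=3.6,interpolation=cv2.INTER_CUBIC))
```

```text
box mm [ 4.6 49.6 51.3] jaw -175.75 orient [-101.36   81.11   82.89] F [ -2.3 -11.6  18. ] t 8.0 open 3.7761139725914303e-05
tool axes (cols) in box axes
 [[ 0.027  0.023 -0.999]
 [ 0.152 -0.988 -0.019]
 [-0.988 -0.152 -0.03 ]]
```

View pics/c2.png

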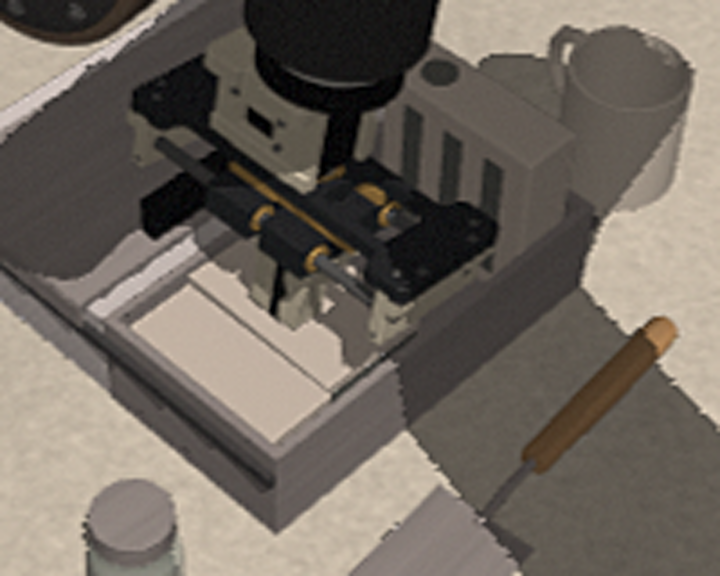

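The tubs now touch (seam at crop (260,335)), with the narrow one near the left wall. I'll nudge once more, then lift off and look.

arm_command --commands '[3.6,-7,0,0,0,3.6,-7,0,0,0,-30,0,0,0,0,-55,0,0,0,0,-55,0,0,0,0]'

```text
clock: 8.68
tool_pos: [0.5553, 0.0814, 0.2041]
orientation: [-101.2, 81.6, 83.4]
force: [1.0, 0.7, -1.3]
opening: 0.0004
```

arm_command --commands '[0,50,0,0,0,0,50,0,0,0,0,55,0,0,0,0,55,0,0,0,0,30,0,0,0]'

```text
clock: 9.3
tool_pos: [0.5798, -0.1562, 0.179]
orientation: [-107.4, 81.2, 77.7]
force: [0.7, 0.4, 0.6]
opening: 0.0006
```

Run:
```python
from h import *
st();tilt();go(0,-145,150);go(0,-145,98)
s=snap('top','t3.png');im=s['frame'];cv2.imwrite('pics/c3.png',cv2.resize(im[85:275,235:480],None,fx=3.2,fy=3.1,interpolation=cv2.INTER_CUBIC))
```

```text
box mm [  10.7 -195.9  167. ] jaw -174.87 orient [-107.41   81.23   77.72] F [0.7 0.4 0.6] t 9.3 open 0.0005770752923301835
tool axes (cols) in box axes
 [[ 0.04   0.039 -0.998]
 [ 0.147 -0.989 -0.033]
 [-0.988 -0.146 -0.046]]
to (0, -145, 150) tool shift [ 23.9 -48.2   9.8]
to (0, -145, 98) tool shift [ 75.3 -40.7  12.2]
```

View pics/c3.png

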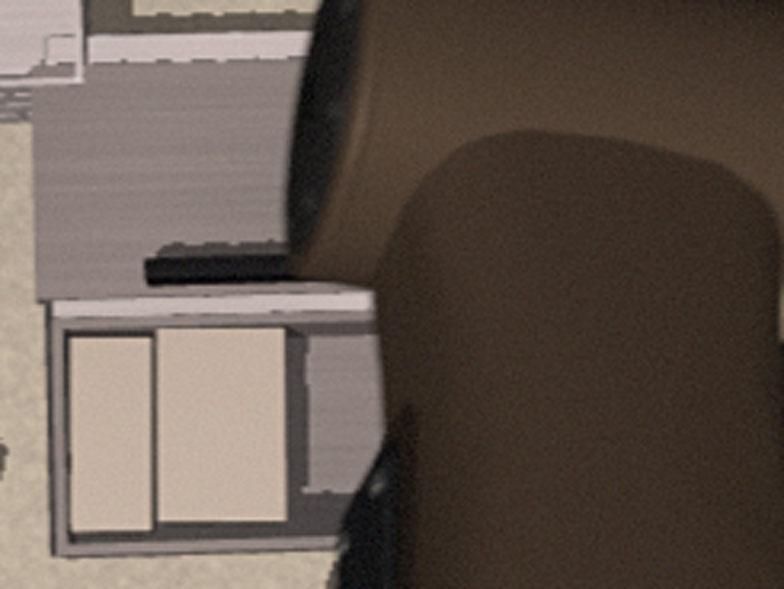

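The top view shows narrow tub at x 70-153, wide tub at 157-287, and a seam of about 1-2 mm, with roughly 125 mm free. I'll close the seam with a side push in the wide gap (finger at y≈-25).

arm_command --commands '[-20,-50,8,0,0,0,-50,8,0,0,0,-45,8,0,0,0,-30,0,0,0]'

```text
clock: 9.85
tool_pos: [0.5383, 0.0121, 0.2236]
orientation: [-106.6, 81.3, 78.2]
force: [0.0, 0.7, -0.6]
opening: 0.0003
```

Run:
```python
from h import *
st();tilt();go(-12,-28,100);go(-12,-28,38)
```

```text
box mm [-21.9 -25.6 211.6] jaw -175.3 orient [-106.55   81.28   78.15] F [ 0.   0.7 -0.6] t 9.85 open 0.0002809389176172916
tool axes (cols) in box axes
 [[ 0.039  0.032 -0.999]
 [ 0.147 -0.989 -0.026]
 [-0.988 -0.145 -0.043]]
to (-12, -28, 100) tool shift [110.3  18.9  -5. ]
to (-12, -28, 38) tool shift [171.6  28.   -2.3]
```

arm_command --commands '[55,7,-3,0,0,55,7,0,0,0,40,6,0,0,0,20,2,0,0,0]'

```text
clock: 10.35
tool_pos: [0.5514, 0.0228, 0.0546]
orientation: [-110.6, 81.0, 74.5]
force: [0.6, -0.4, 0.7]
opening: 0.0007
```

Run:
```python
from h import *
st();tilt();go(-12,0,36)
```

```text
box mm [ -8.2 -15.6  42.6] jaw -174.85 orient [-110.63   80.96   74.53] F [ 0.6 -0.4  0.7] t 10.35 open 0.0006772171921588755
tool axes (cols) in box axes
 [[ 0.05   0.04  -0.998]
 [ 0.149 -0.988 -0.033]
 [-0.988 -0.147 -0.055]]
to (-12, 0, 36) tool shift [  8.6 -14.6   3.7]
```

arm_command --commands '[6,-6,0,0,0,1,-6,0,0,0,0.7,-5,0,0,0]'

```text
clock: 10.72
tool_pos: [0.5513, 0.0355, 0.0504]
orientation: [-112.0, 81.5, 73.3]
force: [8.3, -48.0, -4.4]
opening: 0.0002
```

```bash
python3 -c "
from h import *
st()"
```

```text
box mm [-7.5 -2.9 38.4] jaw -174.69 orient [-112.02   81.52   73.29] F [  8.3 -48.   -4.4] t 10.725 open 0.0001765623225578783
```

Firm contact at 48 N, so the tubs are packed against the end. Now I'll go over to the -y side of the block.

arm_command --commands '[0,8,0,0,0,-50,0,0,0,0,-50,-5,0,0,0,-50,-5,0,0,0,0,50,-5,-2,0]'

```text
clock: 11.35
tool_pos: [0.5562, -0.0305, 0.2052]
orientation: [-117.9, 81.3, 69.8]
force: [1.6, 0.1, -0.2]
opening: 0.0004
```

arm_command --commands '[0,50,0,0,0,0,50,0,0,0,0,10,0,0,0]'

```text
clock: 11.72
tool_pos: [0.5735, -0.1406, 0.1966]
orientation: [-121.3, 81.1, 66.5]
force: [0.2, 0.3, 0.7]
opening: 0.0002
```

```bash
python3 -c "
from h import *
st();tilt();go(0,-148,150);go(0,-148,98)"
```

```text
box mm [   5.2 -179.9  184.6] jaw -172.19 orient [-121.32   81.05   66.49] F [0.2 0.3 0.7] t 11.725 open 0.0002494275532175105
tool axes (cols) in box axes
 [[ 0.07   0.088 -0.994]
 [ 0.139 -0.987 -0.077]
 [-0.988 -0.133 -0.081]]
to (0, -148, 150) tool shift [ 38.2 -27.4   5.5]
to (0, -148, 98) tool shift [ 89.6 -20.5   9.7]
```

arm_command --commands '[0,0,0,4.8,0,45,-12,0,0,0,42,-12,4,0,0]'

```text
clock: 12.1
tool_pos: [0.578, -0.1042, 0.1195]
orientation: [-120.7, 80.7, 62.1]
force: [-0.1, 0.5, 0.0]
opening: 0.0005
```

```bash
python3 -c "
from h import *
st();tilt();go(0,-125,98);go(0,-85,98)"
```

```text
box mm [  11.6 -143.8  107.5] jaw -177.26 orient [-120.67   80.73   62.07] F [-0.1  0.5  0. ] t 12.1 open 0.0005092817199772838
tool axes (cols) in box axes
 [[ 0.083  0.    -0.997]
 [ 0.138 -0.99   0.011]
 [-0.987 -0.139 -0.082]]
to (0, -125, 98) tool shift [ 11.  -17.3  12.6]
to (0, -85, 98) tool shift [ 16.5 -56.9  13. ]
```

arm_command --commands '[10,-12,11,0,0,1.2,-9,0,0,0,1.2,-9,0,0,0,1.2,-9,0,0,0]'

```text
clock: 12.6
tool_pos: [0.5663, -0.0595, 0.1122]
orientation: [-121.1, 80.6, 61.8]
force: [-0.7, -1.0, -0.4]
opening: 0.0007
```

Run:
```python
from h import *
st()
s=snap('side','s4.png');im=s['frame'];cv2.imwrite('pics/c4.png',cv2.resize(im[140:320,210:440],None,fx=3.2,fy=3.2,interpolation=cv2.INTER_CUBIC))
```

```text
box mm [  2.4 -98.5 100.2] jaw -177.12 orient [-121.11   80.64   61.78] F [-0.7 -1.  -0.4] t 12.6 open 0.0006683239298534128
```

View pics/c4.png

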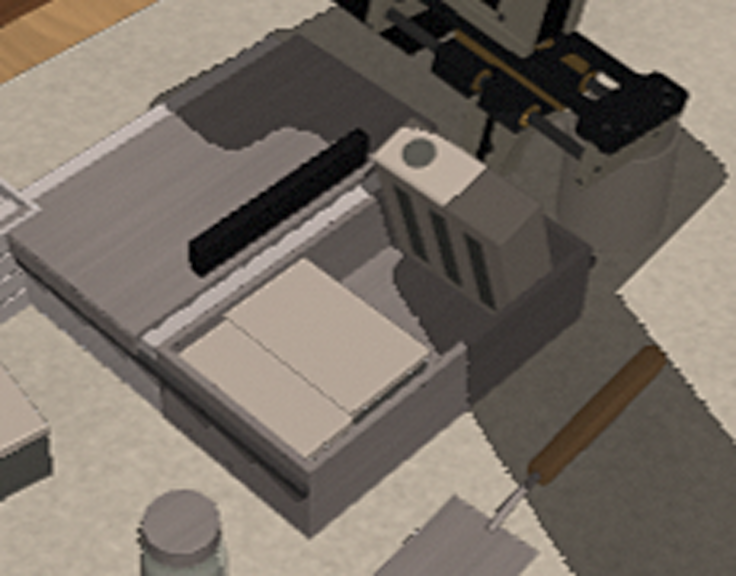

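The block is tipping towards the packed tubs, with its top at crop (430,165). I'll keep pushing.

arm_command --commands '[1.2,-9,0,0,0,1.2,-9,0,0,0,0,0,0,0,0,0,0,0,0,0]'

```text
clock: 13.15
tool_pos: [0.5662, -0.039, 0.1132]
orientation: [-121.5, 80.6, 61.4]
force: [0.4, -0.0, -0.0]
opening: 0.0005
```

Run:
```python
from h import *
st()
s=snap('side','s5.png');im=s['frame'];cv2.imwrite('pics/c5.png',cv2.resize(im[140:320,210:440],None,fx=3.2,fy=3.2,interpolation=cv2.INTER_CUBIC))
```

```text
box mm [  3.3 -78.1 101.2] jaw -177.08 orient [-121.53   80.57   61.39] F [ 0.4 -0.  -0. ] t 13.15 open 0.0005028091901196331
```

View pics/c5.png

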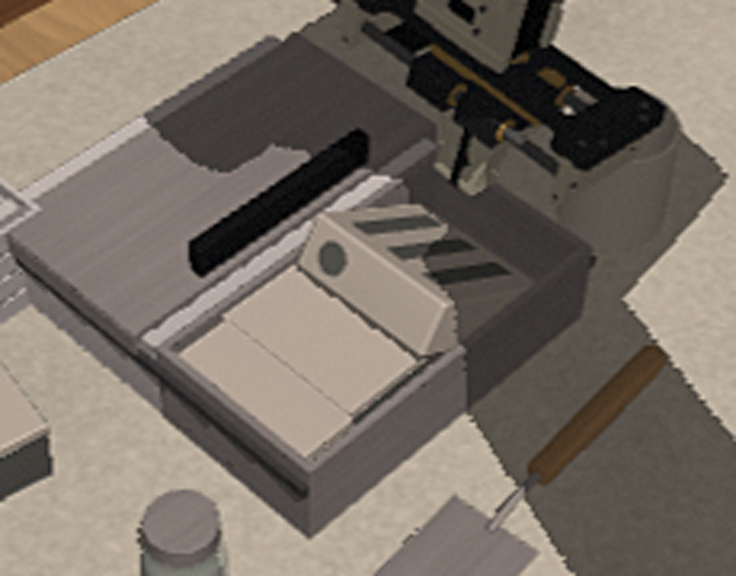

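The block leans on the wide tub's lid, its end at crop (330,255)-(430,340). As planned, I'll go over to +y and push that end back so it drops in.

```bash
python3 -c "
from h import *
go(-2,-78,170);go(-2,48,160);go(-2,48,60)"
```

```text
to (-2, -78, 170) tool shift [-68.3  -9.8  -0.6]
to (-2, 48, 160) tool shift [ -40.9 -133.1    1.3]
to (-2, 48, 60) tool shift [  57.8 -119.2    9.9]
```

arm_command --commands '[-60,0,0,0,0,-10,-50,0,0,0,10,-50,0,0,0,0,-35,5,0,0]'

```text
clock: 13.7
tool_pos: [0.5495, 0.085, 0.1924]
orientation: [-121.0, 80.6, 61.5]
force: [-0.4, -0.5, 0.7]
opening: 0.0002
```

```bash
python3 -c "
from h import *
st();tilt();go(-2,48,100);go(-2,48,56)"
```

```text
box mm [ -6.7  46.6 180.4] jaw -177.53 orient [-120.99   80.59   61.48] F [-0.4 -0.5  0.7] t 13.7 open 0.0002207415582263092
tool axes (cols) in box axes
 [[ 0.086 -0.004 -0.996]
 [ 0.139 -0.99   0.016]
 [-0.987 -0.14  -0.084]]
to (-2, 48, 100) tool shift [79.9  9.9  2.1]
to (-2, 48, 56) tool shift [123.3  16.1   5.8]
```

arm_command --commands '[55,7,0,0,0,50,6,0,0,0,18,3,0,0,0,0,0,0,0,0]'

```text
clock: 14.2
tool_pos: [0.5617, 0.0895, 0.0677]
orientation: [-122.2, 80.4, 60.5]
force: [0.7, -1.2, 0.7]
opening: 0.0004
```

```bash
python3 -c "
from h import *
st();tilt();go(-2,40,54)"
```

```text
box mm [ 5.7 50.5 55.7] jaw -177.32 orient [-122.2    80.39   60.47] F [ 0.7 -1.2  0.7] t 14.2 open 0.000426827266146147
tool axes (cols) in box axes
 [[ 0.09  -0.    -0.996]
 [ 0.141 -0.99   0.013]
 [-0.986 -0.141 -0.089]]
to (-2, 40, 54) tool shift [-0.5 10.6  7.7]
```

arm_command --commands '[-0.8,9,5,0,0,-1.1,9,0,0,0,-1.1,8,0,0,0,-1.1,8,0,0,0]'

```text
clock: 14.7
tool_pos: [0.5595, 0.0535, 0.0699]
orientation: [-123.2, 80.1, 59.4]
force: [-0.3, 3.1, 0.5]
opening: -0.0001
```

Run:
```python
from h import *
st()
s=snap('side','s6.png');im=s['frame'];cv2.imwrite('pics/c6.png',cv2.resize(im[140:320,210:440],None,fx=3.2,fy=3.2,interpolation=cv2.INTER_CUBIC))
```

```text
box mm [ 1.6 14.7 57.9] jaw -177.31 orient [-123.25   80.14   59.44] F [-0.3  3.1  0.5] t 14.7 open -6.72547357001913e-05
```

View pics/c6.png

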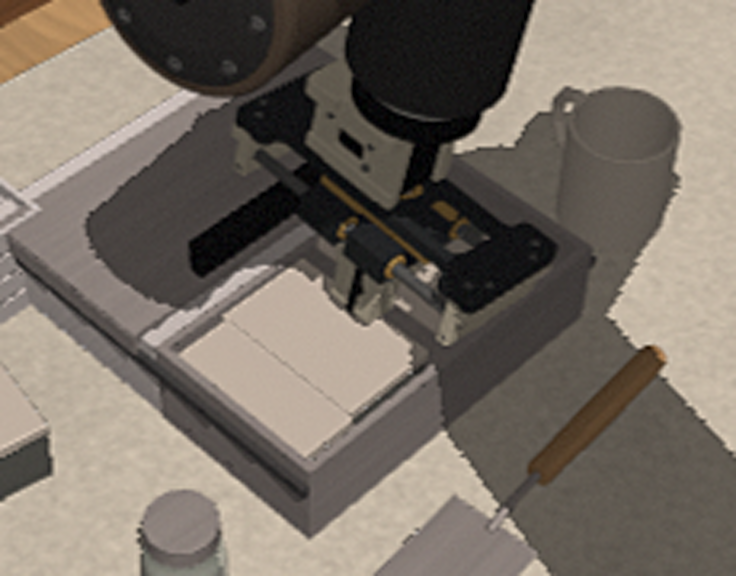

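Contact at about 3 N, with the fingertip at the lid edge (crop (365,310)). I'll push a little further.

arm_command --commands '[0,7,0,0,0,-1,7,0,0,0,-1,6,0,0,0]'

```text
clock: 15.12
tool_pos: [0.5606, 0.0311, 0.0692]
orientation: [-123.5, 80.2, 59.2]
force: [-0.2, 0.8, -0.6]
opening: 0.0003
```

arm_command --commands '[-30,0,0,0,0,-50,0,0,0,0,-50,0,0,0,0,0,-40,-10,0,0,0,-40,-10,0,0]'

```text
clock: 15.75
tool_pos: [0.5645, 0.0883, 0.2142]
orientation: [-123.0, 80.3, 59.4]
force: [1.1, -0.3, 0.5]
opening: 0.0005
```

Run:
```python
from h import *
st();tilt()
s=snap('side','s7.png');im=s['frame'];cv2.imwrite('pics/c7.png',cv2.resize(im[140:320,210:440],None,fx=3.2,fy=3.2,interpolation=cv2.INTER_CUBIC))
go(105,20,160)
```

```text
box mm [  8.4  49.1 202.2] jaw -177.62 orient [-123.02   80.29   59.36] F [ 1.1 -0.3  0.5] t 15.75 open 0.0004946400703365929
tool axes (cols) in box axes
 [[ 0.094 -0.005 -0.996]
 [ 0.14  -0.99   0.018]
 [-0.986 -0.141 -0.092]]
to (105, 20, 160) tool shift [ 47.4  38.2 -90.5]
```

View pics/c7.png

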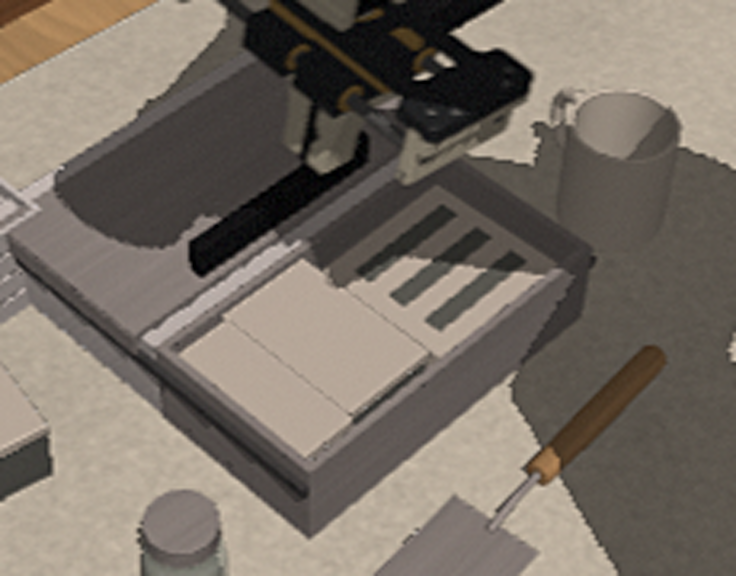

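The block lies flat beside the upright tubs, all below the rim (ribs up, centre at crop (450,270)). Now the cover: I'll go behind the grip strip.

arm_command --commands '[0,25,-55,0,0,0,25,-55,0,0,0,4,-12,0,0]'

```text
clock: 16.18
tool_pos: [0.6929, 0.0438, 0.2202]
orientation: [-123.8, 80.1, 59.0]
force: [-0.4, 0.3, -0.9]
opening: 0.0008
```

```bash
python3 -c "
from h import *
st();tilt();go(128,0,110);go(128,0,73)"
```

```text
box mm [134.3  -2.1 208.2] jaw -177.19 orient [-123.85   80.11   58.96] F [-0.4  0.3 -0.9] t 16.175 open 0.000837823547439717
tool axes (cols) in box axes
 [[ 0.096  0.003 -0.995]
 [ 0.142 -0.99   0.011]
 [-0.985 -0.143 -0.096]]
to (128, 0, 110) tool shift [96.4 11.9 15.6]
to (128, 0, 73) tool shift [132.9  17.2  19.2]
```

arm_command --commands '[50,6,6,0,0,50,6,6,0,0,30,4,5,0,0,0,0,0,0,0]'

```text
clock: 16.68
tool_pos: [0.689, 0.0446, 0.0843]
orientation: [-123.9, 80.1, 58.8]
force: [0.5, -0.4, 0.9]
opening: 0.0008
```

```bash
python3 -c "
from h import *
st();tilt();go(118,0,74);go(18,0,74)"
```

```text
box mm [130.3  -1.1  72.3] jaw -177.28 orient [-123.88   80.15   58.84] F [ 0.5 -0.4  0.9] t 16.675 open 0.000827596758554318
tool axes (cols) in box axes
 [[ 0.096  0.001 -0.995]
 [ 0.142 -0.99   0.013]
 [-0.985 -0.142 -0.095]]
to (118, 0, 74) tool shift [-2.7 -1.4 12.1]
to (18, 0, 74) tool shift [-12.3  -1.5 111.7]
```

arm_command --commands '[-1.5,0,10,0,0,-1.2,0,12,0,0,-1.5,0,15,0,0,-1.5,0,15,0,0,-1.5,0,15,0,0]'

```text
clock: 17.3
tool_pos: [0.622, 0.0413, 0.0914]
orientation: [-126.9, 79.7, 56.0]
force: [2.8, -0.0, -1.6]
opening: 0.0003
```

```bash
python3 -c "
from h import *
st();tilt();go(-20,0,74)"
```

```text
box mm [63.3 -0.8 79.4] jaw -177.19 orient [-126.86   79.68   55.95] F [ 2.8 -0.  -1.6] t 17.3 open 0.0003230135527547949
tool axes (cols) in box axes
 [[ 0.108  0.004 -0.994]
 [ 0.143 -0.99   0.012]
 [-0.984 -0.143 -0.107]]
to (-20, 0, 74) tool shift [-3.5 -0.4 83.4]
```

arm_command --commands '[-0.8,0,16,0,0,-0.8,0,16,0,0,-0.8,0,16,0,0,-0.8,0,16,0,0,-0.8,0,10,0,0]'

```text
clock: 17.92
tool_pos: [0.5452, 0.0375, 0.0908]
orientation: [-128.7, 79.4, 54.2]
force: [2.9, -0.3, 1.5]
opening: 0.0004
```

```bash
python3 -c "
from h import *
st();tilt();go(-32,0,76)"
```

```text
box mm [-13.6  -0.6  78.8] jaw -177.09 orient [-128.74   79.37   54.17] F [ 2.9 -0.3  1.5] t 17.925 open 0.0004316490074463419
tool axes (cols) in box axes
 [[ 0.116  0.006 -0.993]
 [ 0.144 -0.99   0.011]
 [-0.983 -0.144 -0.115]]
to (-32, 0, 76) tool shift [ 0.7 -0.3 18.6]
```

arm_command --commands '[0,0,9,0,0,0,0,7,0,0,0,0,5,0,0,0,0,4,0,0]'

```text
clock: 18.42
tool_pos: [0.5261, 0.0372, 0.0898]
orientation: [-132.0, 78.8, 51.1]
force: [17.4, -3.1, -8.3]
opening: 0.0005
```

```bash
python3 -c "
from h import *
st()"
```

```text
box mm [-32.6   0.2  77.8] jaw -176.96 orient [-131.97   78.84   51.07] F [17.4 -3.1 -8.3] t 18.425 open 0.00045986959679307287
```

The force rose to 17 N at the expected stop. One more press, then I'll retreat and check.

arm_command --commands '[0,0,5,0,0,0,0,5,0,0]'

```text
clock: 18.68
tool_pos: [0.5261, 0.038, 0.091]
orientation: [-135.6, 78.1, 47.5]
force: [20.6, -2.8, -9.2]
opening: 0.0006
```

arm_command --commands '[0,0,-8,0,0,-50,0,-5,0,0,-50,0,0,0,0,-30,-50,0,0,0,0,-55,0,0,0]'

```text
clock: 19.3
tool_pos: [0.5094, 0.1199, 0.2331]
orientation: [-132.3, 79.0, 50.3]
force: [0.3, 0.8, -1.1]
opening: 0.0002
```

arm_command --commands '[0,-55,0,0,0,0,-55,0,0,0,0,-55,0,0,0,0,-40,0,0,0,0,0,0,0,0]'

```text
clock: 19.92
tool_pos: [0.4917, 0.3289, 0.2583]
orientation: [-131.2, 79.8, 51.6]
force: [-0.2, -1.0, -0.9]
opening: 0.0003
```

Run:
```python
from h import *
st()
s=snap('top','t8.png');t=snap('side','s8.png')
a=s['frame'][85:345,80:520];b=t['frame'][130:390,130:500]
cv2.imwrite('pics/c8.png',np.vstack([cv2.resize(a,(508,300)),cv2.resize(b,(508,300))]))
im=s['frame'];m=((im.max(2)<40)).astype(np.uint8);m[:170]=0;m[262:]=0;m[:,:255]=0;m[:,400:]=0
for k in cv2.findContours(m,0,2)[0]:
    if cv2.contourArea(k)>150:
        r=cv2.minAreaRect(k);q=np.array([B([*ray(s,*p,.101)[:2],.101]) for p in cv2.boxPoints(r)]);print(q.round(1).tolist(),q.mean(0).round(1))
```

```text
box mm [-51.5 293.2 246.3] jaw -177.26 orient [-131.17   79.76   51.57] F [-0.2 -1.  -0.9] t 19.925 open 0.000326339996609323
[[-49.4, 74.9, 89.0], [-49.7, -73.7, 89.0], [-62.9, -73.6, 89.0], [-62.6, 74.8, 89.0]] [-56.2   0.6  89. ]
```

View pics/c8.png

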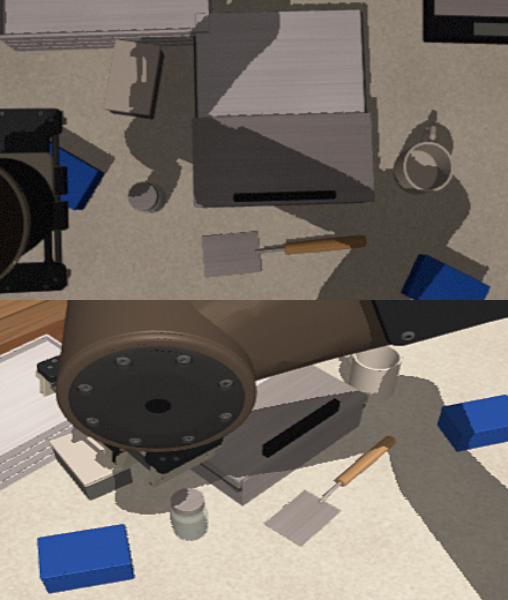

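The cover is fully shut: the strip centre measures x = -56.2 mm against -56 nominal. The surroundings look unmoved and the arm is clear, so I'm handing in.

```bash
python3 -c "
from plant import *
print(close_job())"
```

```text
the job is handed in; nothing more can be done
None
```

The job is done and handed in at about 20 s of the 64 s allowed; no verdict was reported.

**What I did**
- **Tubs:** I dragged the wide tub by its lid against the narrow one, because the gripper's body would have hit the block in the gap. A side push to 48 N then packed both against the far end.
- **Block:** I tipped it from behind until it leaned on the wide tub's lid. Pushing that end back made it drop flat on the box floor.
- **Cover:** I pushed its grip strip until it stopped, with the force rising to about 20 N.

**Last checks**
- **Before closing:** the side view showed the block lying flat beside both upright tubs, with nothing above the rim.
- **After closing:** the grip strip's centre measured x = -56.2 mm, against -56 mm when fully shut. The cover's own drag stayed at about 3 N until the stop.
- **Things around the box:** by eye, the shaker, mug, spatula, spare tub and blue look-alikes are where they were; I did not measure them. At handover the arm was clear of the box, hovering over the left-hand blue look-alike and hiding part of it in the last top view.

**What went wrong:** early on joint 6 ran up to its limit, though not past it. That left the tool tilted by about 9°, later up to about 12°. I turned the tool half round and allowed for the tilt in the later moves. No check failed.

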